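# Bed the centrifuge rotor hub in its spindle and break it loose with the release wedge

### The arm

A 6-joint arm with a two-finger parallel gripper is mounted at the origin on the work surface. World frame = base frame: x ahead of the robot, y to its left, z up, the work surface at z = 0. Lengths are in mm, angles in rad, forces in N, time in s.
With the tool pointing down it reaches from about 275 to 1000 mm from the base axis. Payload 8.4 kg.
Tool frame: the origin (TCP) lies on the centre line of the jaws, within the pads' length; the fingertips stand 25 mm ahead of it and the grasp point (between the pads) lies 6 mm ahead of it; z points along the fingers, x is the direction in which the jaws open and shut, and the axes are right-handed (so a half turn about z gives the same grasp; the last joint's range is limited). The gripper opens to 85 mm and grips with 20 to 120 N. Pads are 22 mm wide; open, the fingers measure 114 mm over their backs; the gripper's body (76 mm by 85 mm) begins 54 mm behind the grasp point. The pads swing forward as they close: fully open they stand 13 mm farther back than shut.
Start: joints at [1.24, 0.353, 1.633, -0, 1.155, -0.002], TCP at [201.816, 591.522, 256.281] pointing down, gripper open.
Joint ranges: [-2.63, 2.63], [-0.92, 2.1], [0.06, 2.66], [-1.3, 4.44], [0, 2.69], [-3.02, 3.02]. Speed limits (rad/s): [2.22, 2.22, 2.79, 3.14, 3.14, 3.14].

### API

Orientations are given as [roll, pitch, yaw] about the fixed x, y, z axes, in that order (R = Rz(yaw) Ry(pitch) Rx(roll)).
In Python, from rig import r gives the robot as it stands. The module is installed in compiled form; this text tells all that it offers.
- The arm moves only by the tool jog_arm, never from a script. Its argument "deltas" is a list of rows, each an object with "gripper": the gripper command: -1 is fully open, 1 is shut, values between are in proportion; "translation": the shift along the world's x, y, z in units of 10 cm (1.0 is 10 cm), a list of three; "dr": the turn, a rotation vector about the world's x, y, z in units of pi/2 rad (1.0 is pi/2 rad), a list of three. In form: [{"gripper": gripper, "translation": [x, y, z], "dr": [wx, wy, wz]}, ...]. A call has 1 to 12 rows; each row shifts and turns the commanded pose from where the row before left it; what a row does not reach is not made up. A row lasts 1/12 s, in which the tool goes at most 41.7 mm and 7.16 degrees, less where a joint would pass 70% of its speed; a pose out of reach is approached as far as the arm can. A call with a number of a shift or a turn outside -1 to 1 is refused whole. A call with a gripper value outside its range is refused whole. The fingers move at their own pace and stop on an object; "squeeze" is the grip in N (left out, the last holds). Time passes only in rows, so rows that do not move let the fingers close. It gives the time, the measured TCP pose, the force and the opening at its end, in the units of the state.
- r.sense(): the state, without advancing time (a new reading comes with each control period).
- r.grab_frame(name): name is "side" or "top"; returns the picture (400x640x3 uint8, blue, green, red); there is no depth.
- r.calibration(name): a dict with "mtx" (3x3 intrinsics, pixels), "k1" (the pictures are not rectified: a ray, as slopes to the right and down, at radius r is drawn at 1 + k1 r^2 times it, then the intrinsics apply), "world_from_camera" (4x4, takes a point from camera to world coordinates). Camera axes: x right, y down, z forward; pixel columns grow to the right and rows downward; lengths in mm; the calibration is good to about 2 mm. A picture is of the moment at which its call begins. calibration takes no time and is no camera call.
- r.sign_off(): hands the job in, once; it reports no verdict.
The state is a dict: "clock": time; "qpos": joint angles; "qvel": joint speeds; "joint_efforts": joint torques, N m; "eef_pos": TCP position; "tcp_rot": TCP orientation; "contact_force": force on the tool from outside, world axes, zero at the start; "wrist_torque": the same for the moment, N m; "opening": opening from 0.0 (shut) to 1.0 (fully open).
Only numpy, scipy, OpenCV 4.12 (cv2) and the standard library are available. Lean on these libraries where they do the work, as an engineer would, in place of code of your own. Each camera call takes 0.05 s, during which the arm holds its last target. There are 200 camera calls.

### The job

Bed in the cleaned rotor hub: lift it from its stand, put its tapered shank into the spindle nose, turn it under a light push until the tang drops into its hidden seat, press it firmly and fully home without forcing it, and let go. Then gently drive the release wedge through the slot at the spindle's foot until the wedge alone has raised the hub to the full thickness of its blade. Leave the hub standing upright on the flat-lying wedge, and the other things undisturbed.

Things in the scene. Friction and masses are not known exactly. Their poses are not given: they have to be found in the camera images.
- spindle: Fixed drive unit: base plate 12 mm thick, 90 mm wide (y), x from -115 to +70 mm; on it a white yoke 60 x 60 x 22 mm with the wedge slot, topped by a round steel nose, 62 mm wide, its top 80 mm above the bench. Origin: on the spindle axis at bench level; z up. The slot runs through along x. The wedge enters at the -x side and is driven towards +x.
- nose (a point): Centre of the nose's top face: mouth of the tapered bore, 40 mm deep, 38 mm wide at the top, 25 mm at the bottom. Three sprung jaws in the bore grip the taper over the last 8 mm: up to about 12 N of push, less while twisting. z up.
- seat: Fixed carrier of the braked steel seat at the bore's bottom, unseen. Origin: on the axis, 34 mm above the bench; seat 6 mm thick, its top at 40 mm. Hidden, NOT shown by this pose: the seat's height is up to 1.5 mm off, and the long side of its opening (25 x 11 mm) lies up to 0.75 rad either way of the spindle's x axis. Pressing home takes 15 to 25 N; the hub's force on it must stay below 60 N.
- slot_mouth (a point): Centre of the slot floor at its -x mouth, 30 mm from the axis, 12 mm above the bench, level with the base plate's top. Axes as the spindle's. Slot 15 mm wide in its lower 10 mm, 28 mm wide above, 22 mm high. Two splayed cheeks, 10 mm high, guide into it: they reach 14 mm out from the mouth, about 26 mm apart at their outer ends.
- hub: Rotor hub, 0.38 to 0.54 kg, hung in the stand. Origin: on the axis at the collar's underside; z up along it. Square head 28 x 28 mm, faces square to x and y, z = +6 to +46 mm; collar 47 mm wide, z = 0 to 6; below, taper shank 36.6 to 22 mm wide to z = -43. In the stand the origin is 70 mm above the bench, home in the spindle 83 mm give or take 1.5 mm.
- tang (a point): Lower end of the flat tang under the shank, 59 mm below the hub's origin: 20 mm wide along the hub's x, 8 mm thick along y, 16 mm long; fits either way round. Under it a round pilot, 8 mm wide, 5 mm long, enters the seat's opening at any turn. With the tang across the opening the hub rests 16 mm above home. Home: tang dropped in, shank's end bearing firmly on the seat.
- stand: Fixed grey tube, 64 mm wide, 70 mm high, on a 90 mm square foot; the hub hangs in it by its collar. Origin: underside centre.
- wedge: Steel wedge with upright black handle, 0.24 kg, lying on the bench. Origin: underside, under the handle's middle; x to the tip, z up. Handle 20 mm (x) by 16 mm (y), 56 mm high. Blade 12 mm wide, flat below, 14.6 mm thick from the handle to x = 80 mm, then thinning to 5 mm at x = 130 mm. Smooth: 5 to 25 N drives it.
- wedge_tip (a point): Blade tip at the underside, 130 mm ahead of the handle's middle. With the hub home its pilot hangs about 7 mm (5.5 to 8.5) above the slot floor: the blade meets it some 3 to 18 mm past the axis and has raised it fully (hub's origin 90.6 mm above the bench) once the handle's middle is 80 mm or less from the axis. More than 60 N between blade and hub does damage.
- cup: Bystander: empty clear specimen cup, 64 mm wide, 65 mm high. Origin: underside centre.
- canister: Bystander: white test-strip canister with black cap, 52 mm wide, 95 mm high. Origin: underside centre.
- cap: Bystander: green screw cap lying flat, 68 mm wide, 14 mm high. Origin: underside centre.
Not all that is in view belongs to the job. What is shaped like the spindle but turquoise is not meant. What is shaped like the hub but purple is not meant.

How it is judged:
By the outcome, as a careful person would: the job done as asked, in the order asked, and still so for the second after the job is handed in, with the robot touching nothing.
It also fails if it takes over 72 s, if anything falls off the work surface, if the arm or the gripper's body presses on something with over 40 N, if the wrist force passes 120 N, or if a joint passes its speed limit or range.

## Working session

There is one attempt and no reset: what is moved stays moved. The work goes in short steps, Python scripts to look and compute and a tool call to move; the robot and the scene stay as the last step left them, time stands still between calls to the robot, and variables do not carry over. Pictures are saved under pics/ and viewed, about 8 in all and at most 12, crops included, and the job is handed in when it is done.

Besides the shell and the picture viewer there is one more tool, called after "Request:" as name([rows], argument=value, ...), one row to a line, values as JSON. jog_arm: Moves the arm, as the interface text tells. Shifts and turns lie within -1 to 1; 1 stands for 10 cm of shift or pi/2 rad of turn. Its arguments: {"type":"object","properties":{"deltas":{"type":"array"},"squeeze":{"type":"number"}},"required":["deltas"]}

```bash
mkdir -p pics; python3 - <<'E'
from rig import r
import cv2
for n in("side","top"):
    cv2.imwrite(f"pics/{n}0.png",r.grab_frame(n)); c=r.calibration(n); print(n,c["mtx"].round(1).tolist(),c["k1"],c["world_from_camera"].round(3).tolist())
print(r.sense())
E
```

```text
side [[422.1, 0.0, 316.9], [0.0, 422.1, 202.6], [0.0, 0.0, 1.0]] -0.0961877281579001 [[0.969, -0.131, 0.21, 341.062], [-0.247, -0.511, 0.823, -908.66], [-0.0, -0.849, -0.528, 638.068], [0.0, 0.0, 0.0, 1.0]]
top [[379.3, 0.0, 315.3], [0.0, 379.3, 203.2], [0.0, 0.0, 1.0]] 0.001067197092962572 [[0.009, -0.996, 0.094, 499.458], [-1.0, -0.012, -0.029, 5.132], [0.03, -0.093, -0.995, 873.485], [0.0, 0.0, 0.0, 1.0]]
{'clock': 0.1, 'qpos': array([ 1.23959590e+00,  3.53570371e-01,  1.63406520e+00,  5.93151532e-06,
        1.15516821e+00, -2.40784341e-03]), 'qvel': array([ 1.23287368e-03, -4.12735791e-04, -1.92859538e-03, -1.29133536e-03,
       -4.77511143e-05,  8.40850492e-04]), 'joint_efforts': array([-5.08918383e-04, -6.06357980e+01, -3.42819500e+01, -1.46691095e-04,
        4.04898485e-03,  5.02352907e-05]), 'eef_pos': array([201.6893474 , 591.15170723, 255.63971632]), 'tcp_rot': array([-3.14158431e+00,  1.21111491e-03,  1.24200135e+00]), 'contact_force': array([-0.52391779,  0.32602425,  0.28928744]), 'wrist_torque': array([0.08660037, 0.03432756, 0.0093198 ]), 'opening': 0.9992168999659046}
```

View pics/top0.png

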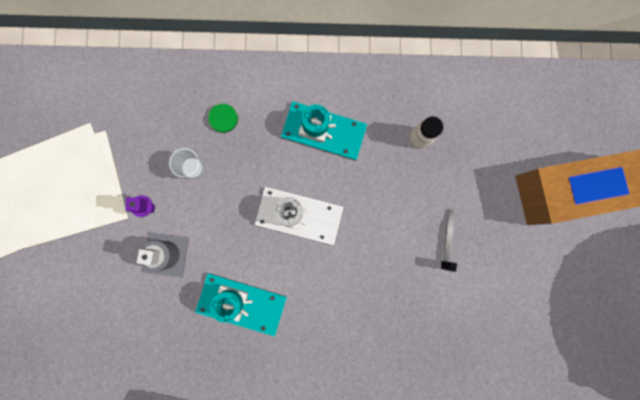

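View pics/side0.png

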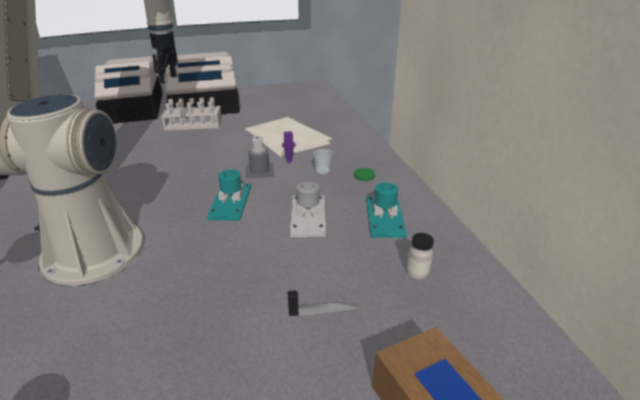

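The top view shows the white spindle (nose about 290,212), hub in its stand (147,257), wedge (handle 449,266, tip 450,210), and turquoise and purple decoys. I'll zoom in.

```bash
cat >h.py <<'E'
import numpy as np,cv2
from rig import r
C={n:r.calibration(n) for n in("side","top")}
def rays(n,p):
    c=C[n];u=cv2.undistortPoints(np.float64(p).reshape(-1,1,2),c["mtx"],np.array([c["k1"],0,0,0.]))[:,0]
    T=c["world_from_camera"];return T[:3,3],np.c_[u,np.ones(len(u))]@T[:3,:3].T
def onplane(n,p,z):
    o,d=rays(n,p);return o+d*((z-o[2])/d[:,2])[:,None]
def proj(n,P):
    c=C[n];T=np.linalg.inv(c["world_from_camera"]);return cv2.projectPoints(np.float64(P).reshape(-1,1,3),cv2.Rodrigues(T[:3,:3])[0],T[:3,3],c["mtx"],np.array([c["k1"],0,0,0.]))[0][:,0]
E
python3 - <<'E'
import cv2,numpy as np
t=cv2.imread("pics/top0.png");s=cv2.imread("pics/side0.png")
f=lambda im,x,y,w,h,k:cv2.resize(im[y:y+h,x:x+w],None,fx=k,fy=k,interpolation=cv2.INTER_CUBIC)
a=f(t,250,180,100,70,4);b=f(t,130,225,65,60,4) ;c=f(t,425,200,45,80,4)
d=f(s,275,175,65,65,4);e=f(s,235,125,65,65,4)
W=np.zeros((600,800,3),np.uint8)
for im,x,y in((a,0,0),(b,400,0),(d,0,285),(e,265,285)): 
    W[y:y+im.shape[0],x:x+im.shape[1]]=im
im=c;W[245:245+320,600:780]=im[:320]
cv2.imwrite("pics/crop1.png",W)
E
```

```text
(no output)
```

View pics/crop1.png

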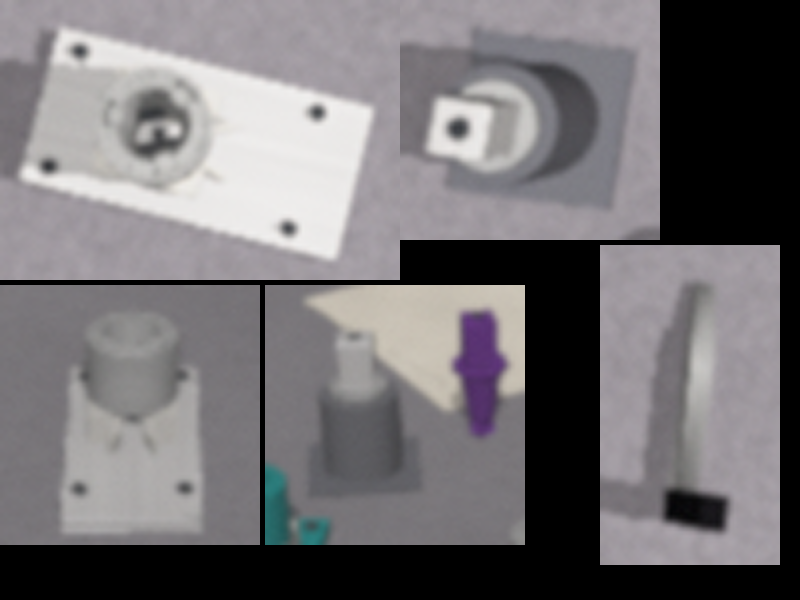

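The crops show the spindle plate, nose, hub head with its centre hole, stand and wedge clearly. The plate's corners in the top view are about (265,187), (343,206), (334,245) and (255,224). I'll measure those next.

```bash
python3 - <<'E'
from h import *
np.set_printoptions(precision=1,suppress=True)
t=cv2.imread("pics/top0.png");s=cv2.imread("pics/side0.png")
def sub(im,p,w=3): return cv2.cornerSubPix(cv2.cvtColor(im,cv2.COLOR_BGR2GRAY),np.float32(p).reshape(-1,1,2),(w,w),(-1,-1),(3,50,.01))[:,0]
def blob(m,near):
    n,l,st,c=cv2.connectedComponentsWithStats(m.astype(np.uint8)); 
    i=min(range(1,n),key=lambda i:np.hypot(*(c[i]-near))-(st[i,4]>20)*1000); return l==i,c[i],st[i]
# plate
p=sub(t,[[265,187],[343,206.3],[334.3,245],[255,224.5]]);P=onplane("top",p,12)
print("plate px",p.tolist(),"\n",P, [np.linalg.norm(P[i]-P[i-1]) for i in range(4)])
l=((P[0]+P[3])-(P[1]+P[2]))/2; ya=np.arctan2(l[1],l[0]); u=l/np.linalg.norm(l); cen=P.mean(0); print("yaw",ya,"origin by plate",cen+u*22.5)
ps=sub(s,[[275+70/4,175+85/4],[275+198/4,175+85/4],[275+200/4,175+247/4],[275+62/4,175+247/4]]);
print("side plate",onplane("side",ps,12))
# nose ellipse, top: rim centre
print("nose rim (approx)",onplane("top",[[250+157/4,180+128/4]],80),onplane("side",[[275+133/4,175+(335-285)/4]],80))
# hub head top
g=cv2.cvtColor(t,cv2.COLOR_BGR2GRAY)
m,c,st=blob((g>215)&(np.arange(640)<165)&(np.arange(640)>130)&(np.arange(400)[:,None]>235),(144,257))
cn=max(cv2.findContours(m.astype(np.uint8),0,1)[0],key=len);rc=cv2.minAreaRect(cn);print("head",c,st,rc)
B=onplane("top",cv2.boxPoints(rc),116);print(B,B.mean(0))
print("hub hole top",onplane("top",[[130+58/4,225+128/4]],116),"side", onplane("side",[[235+(355-265)/4,125+(336-285)/4]],116))
# stand foot & wedge
print("stand foot corners",onplane("top",[[130+72/4,225+28/4],[130+237/4,225+48/4],[130+212/4,225+208/4],[130+45/4,225+185/4]],8))
mt,ct,st=blob(g<45,(449,266));print("handle",ct,st)
gs=cv2.cvtColor(s,cv2.COLOR_BGR2GRAY);ms,cs,st2=blob((gs<45),(293,303));print(cs,st2)
o1,d1=rays("top",[ct]);o2,d2=rays("side",[cs]);A=np.c_[d1[0],-d2[0]];k=np.linalg.lstsq(A,o2-o1,rcond=None)[0];print("handle c",o1+d1[0]*k[0],o2+d2[0]*k[1])
print("tip top",onplane("top",[[425+97/4,200+40/4]],3), "side",onplane("side",[[357,308]],3))
E
```

```text
plate px [[264.35662841796875, 187.0558624267578], [342.93157958984375, 206.6165008544922], [333.32672119140625, 244.45706176757812], [254.12037658691406, 223.20396423339844]] 
 [[616.1  97.   12. ]
 [573.4 -82.9  12. ]
 [487.2 -61.3  12. ]
 [533.4 118.2  12. ]] [np.float64(85.35845843889048), np.float64(184.86674934757954), np.float64(88.82113013491507), np.float64(185.39620436124451)]
yaw 1.3285947624913255 origin by plate [557.9  39.6  12. ]
side plate [[533.8 116.7  12. ]
 [613.6  95.2  12. ]
 [569.5 -91.9  12. ]
 [486.  -71.6  12. ]]
nose rim (approx) [[554.9  36.7  80. ]] [[559.4  40.8  80. ]]
head [144.9 257. ] [138 251  14  14 102] ((144.50003051757812, 257.0), (12.355316162109375, 12.355316162109375), 11.309932708740234)
[[451.6 329.7 116. ]
 [475.1 326.3 116. ]
 [470.6 302.6 116. ]
 [447.1 306.1 116. ]] [461.1 316.2 116. ]
hub hole top [[461.1 316.2 116. ]] side [[463.5 324.  116. ]]
stand foot corners [[511.3 355.6   8. ]
 [501.  263.4   8. ]
 [412.1 273.6   8. ]
 [424.1 366.1   8. ]]
handle [448.4 265.6] [442 262  14   9  96]
[292.6 302.8] [289 292   8  23 171]
handle c [ 443.1 -315.6   32. ] [ 442.7 -315.5   32. ]
tip top [[ 569.2 -331.8    3. ]] side [[ 572.  -334.1    3. ]]
```

```bash
python3 - <<'E'
import cv2,numpy as np
s=cv2.imread("pics/side0.png");t=cv2.imread("pics/top0.png")
a=cv2.resize(s[280:325,275:365],None,fx=8,fy=8,interpolation=2);b=cv2.resize(t[200:280,435:465],None,fx=3,fy=3)
W=np.zeros((600,800,3),np.uint8);W[:360,:720]=a;W[360:600,:90]=b
cv2.imwrite("pics/crop2.png",W)
E
```

```text
(no output)
```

View pics/crop2.png

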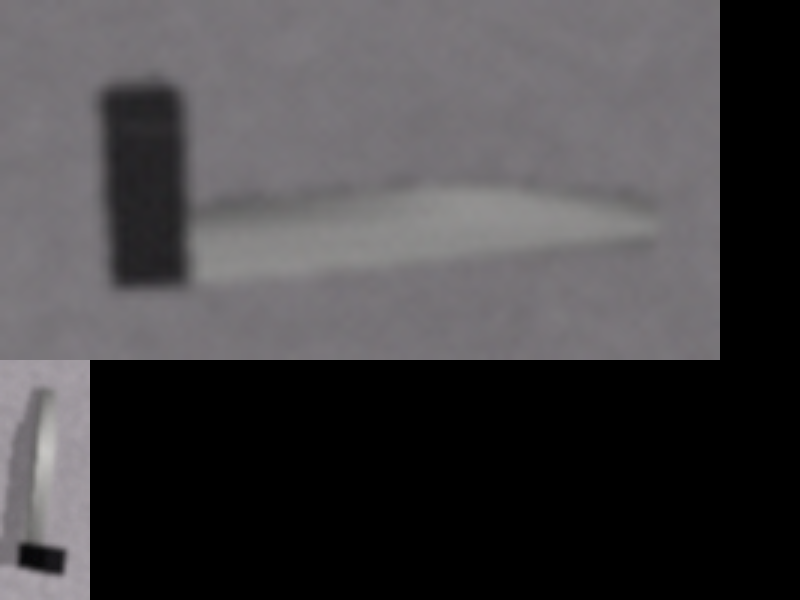

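Positions agree across the two views:

| Thing | x, y (mm) | Yaw (rad) |
|---|---|---|
| Spindle | about (557, 39) | 1.33 |
| Hub | about (461.5, 316) | about -0.145 |
| Wedge handle | about (443, -315.5) | about -0.13 |

The wedge crop shows its tip near side pixel (357,310). I'll go above the hub now.

Request:
jog_arm([
  {"gripper": -1,"translation": [0.26,-0.275,-0.04],"dr": [0,0,0.0117]},
  {"gripper": -1,"translation": [0.26,-0.275,-0.04],"dr": [0,0,0.0117]},
  {"gripper": -1,"translation": [0.26,-0.275,-0.04],"dr": [0,0,0.0117]},
  {"gripper": -1,"translation": [0.26,-0.275,-0.04],"dr": [0,0,0.0117]},
  {"gripper": -1,"translation": [0.26,-0.275,-0.04],"dr": [0,0,0.0117]},
  {"gripper": -1,"translation": [0.26,-0.275,-0.04],"dr": [0,0,0.0117]},
  {"gripper": -1,"translation": [0.26,-0.275,-0.04],"dr": [0,0,0.0117]},
  {"gripper": -1,"translation": [0.26,-0.275,-0.04],"dr": [0,0,0.0117]},
  {"gripper": -1,"translation": [0.26,-0.275,-0.04],"dr": [0,0,0.0117]},
  {"gripper": -1,"translation": [0.26,-0.275,-0.04],"dr": [0,0,0.0117]},
  {"gripper": -1,"translation": [0,0,0],"dr": [0,0,0]},
  {"gripper": -1,"translation": [0,0,0],"dr": [0,0,0]},
], squeeze=30)

```text
clock: 1.1
eef_pos: [462.7, 314.9, 215.7]
tcp_rot: [-3.141, 0.001, 1.422]
contact_force: [-0.6, 0.5, 0.2]
opening: 0.996
```

Request:
jog_arm([
  {"gripper": -1,"translation": [-0.012,0.009,-0.25],"dr": [0,0,0]},
  {"gripper": -1,"translation": [0,0,-0.25],"dr": [0,0,0]},
  {"gripper": -1,"translation": [0,0,-0.25],"dr": [0,0,0]},
  {"gripper": -1,"translation": [0,0,-0.2],"dr": [0,0,0]},
  {"gripper": -1,"translation": [0,0,-0.147],"dr": [0,0,0]},
  {"gripper": 1,"translation": [0,0,0],"dr": [0,0,0]},
  {"gripper": 1,"translation": [0,0,0],"dr": [0,0,0]},
  {"gripper": 1,"translation": [0,0,0],"dr": [0,0,0]},
  {"gripper": 1,"translation": [0,0,0],"dr": [0,0,0]},
  {"gripper": 1,"translation": [0,0,0],"dr": [0,0,0]},
  {"gripper": 1,"translation": [0,0,0],"dr": [0,0,0]},
], squeeze=30)

```text
clock: 2.02
eef_pos: [461.1, 318.0, 107.9]
tcp_rot: [3.14, -0.001, 1.426]
contact_force: [-1.5, 0.6, 7.0]
opening: 0.323
```

Request:
jog_arm([
  {"gripper": 1,"translation": [0,0,0],"dr": [0,0,0]},
  {"gripper": 1,"translation": [0,0,0],"dr": [0,0,0]},
  {"gripper": 1,"translation": [0,0,0],"dr": [0,0,0]},
], squeeze=60)

```text
clock: 2.27
eef_pos: [461.1, 318.0, 108.0]
tcp_rot: [3.14, -0.002, 1.425]
contact_force: [-1.8, 0.2, 8.1]
opening: 0.319
```

Request:
jog_arm([
  {"gripper": 1,"translation": [0,0,0.05],"dr": [0,0,0]},
  {"gripper": 1,"translation": [0,0,0.15],"dr": [0,0,0]},
  {"gripper": 1,"translation": [0,0,0.2],"dr": [0,0,0]},
  {"gripper": 1,"translation": [0,0,0.2],"dr": [0,0,0]},
  {"gripper": 1,"translation": [0,0,0.2],"dr": [0,0,0]},
  {"gripper": 1,"translation": [0,0,0.15],"dr": [0,0,0]},
  {"gripper": 1,"translation": [0,0,0.05],"dr": [0,0,0]},
  {"gripper": 1,"translation": [0,0,0],"dr": [0,0,0]},
  {"gripper": 1,"translation": [0,0,0],"dr": [0,0,0]},
], squeeze=60)

```text
clock: 3.02
eef_pos: [460.3, 317.1, 206.1]
tcp_rot: [-3.141, 0.0, 1.426]
contact_force: [0.6, -0.6, -4.0]
opening: 0.317
```

```bash
python3 - <<'E'
from h import *
s=r.grab_frame("side");cv2.imwrite("pics/side1.png",s);x=r.sense();print(x["eef_pos"],x["contact_force"],x["wrist_torque"],x["opening"])
u=proj("side",[x["eef_pos"]])[0].astype(int);print(u)
cv2.imwrite("pics/c3.png",cv2.resize(s[u[1]-40:u[1]+60,u[0]-60:u[0]+60],None,fx=5,fy=5,interpolation=2))
E
```

```text
[459.96256163 316.94803961 205.52567139] [ 0.14312219 -0.01893185 -4.25970567] [-0.00461064  0.02690143 -0.03114491] 0.31829154793377795
[254 111]
```

View pics/c3.png

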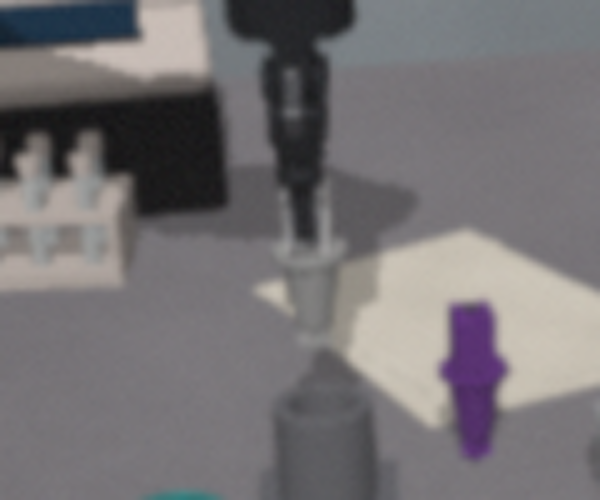

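Request:
jog_arm([
  {"gripper": 1,"translation": [0.05,-0.15,0],"dr": [0,0,0]},
  {"gripper": 1,"translation": [0.108,-0.309,0],"dr": [0,0,0]},
  {"gripper": 1,"translation": [0.108,-0.309,0],"dr": [0,0,0]},
  {"gripper": 1,"translation": [0.108,-0.309,0],"dr": [0,0,0]},
  {"gripper": 1,"translation": [0.108,-0.309,0],"dr": [0,0,0]},
  {"gripper": 1,"translation": [0.108,-0.309,0],"dr": [0,0,0]},
  {"gripper": 1,"translation": [0.108,-0.309,0],"dr": [0,0,0]},
  {"gripper": 1,"translation": [0.108,-0.309,0],"dr": [0,0,0]},
  {"gripper": 1,"translation": [0.108,-0.309,0],"dr": [0,0,0]},
  {"gripper": 1,"translation": [0.058,-0.16,0],"dr": [0,0,0]},
  {"gripper": 1,"translation": [0,0,0],"dr": [0,0,0]},
  {"gripper": 1,"translation": [0,0,0],"dr": [0,0,0]},
], squeeze=60)

```text
clock: 4.07
eef_pos: [557.2, 38.3, 205.1]
tcp_rot: [-3.139, 0.0, 1.424]
contact_force: [-0.1, 0.8, -3.4]
opening: 0.318
```

```bash
python3 - <<'E'
from h import *
s=r.grab_frame("side");cv2.imwrite("pics/side2.png",s);x=r.sense();print(x["eef_pos"],x["qpos"],x["contact_force"])
u=proj("side",[x["eef_pos"]])[0].astype(int);print(u)
cv2.imwrite("pics/c4.png",cv2.resize(s[u[1]+0:u[1]+75,u[0]-45:u[0]+45],None,fx=7,fy=7,interpolation=2))
E
```

```text
[557.05910931  39.14609477 205.37353393] [ 6.72688678e-02  3.07019824e-01  1.82463387e+00  4.19725076e-04
  1.01219342e+00 -1.35761461e+00] [-0.1594116  -0.79084587 -4.41229401]
[306 144]
```

View pics/c4.png

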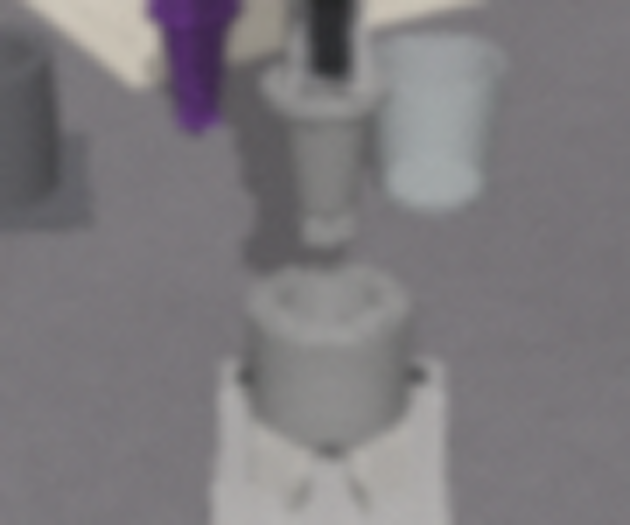

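The side crop shows the tang (327,230) about 55 px wide against the collar's 126 px (47 mm). So its 20 mm side faces the camera and the tang lies at yaw about -0.145. I'll turn to one end of the search range and descend.

Request:
jog_arm([
  {"gripper": 1,"translation": [0,0,0],"dr": [0,0,-0.055]},
  {"gripper": 1,"translation": [0,0,0],"dr": [0,0,-0.075]},
  {"gripper": 1,"translation": [0,0,0],"dr": [0,0,-0.075]},
  {"gripper": 1,"translation": [0,0,-0.05],"dr": [0,0,-0.075]},
  {"gripper": 1,"translation": [0,0,-0.1],"dr": [0,0,-0.075]},
  {"gripper": 1,"translation": [0,0,-0.1],"dr": [0,0,-0.075]},
  {"gripper": 1,"translation": [0,0,-0.1],"dr": [0,0,-0.075]},
  {"gripper": 1,"translation": [0,0,-0.1],"dr": [0,0,-0.03]},
  {"gripper": 1,"translation": [0,0,-0.05],"dr": [0,0,0]},
  {"gripper": 1,"translation": [0,0,-0.05],"dr": [0,0,0]},
  {"gripper": 1,"translation": [0,0,0],"dr": [0,0,0]},
])

```text
clock: 5.03
eef_pos: [557.0, 39.9, 150.5]
tcp_rot: [-3.141, 0.002, 0.588]
contact_force: [0.3, -0.2, -4.6]
opening: 0.321
```

Request:
jog_arm([
  {"gripper": 1,"translation": [0,0,-0.03],"dr": [0,0,0]},
  {"gripper": 1,"translation": [0,0,-0.03],"dr": [0,0,0]},
  {"gripper": 1,"translation": [0,0,-0.02],"dr": [0,0,0]},
  {"gripper": 1,"translation": [0,0,-0.01],"dr": [0,0,0]},
  {"gripper": 1,"translation": [0,0,0],"dr": [0,0,0]},
])

```text
clock: 5.45
eef_pos: [557.7, 39.2, 142.4]
tcp_rot: [-3.141, 0.0, 0.585]
contact_force: [-0.1, 0.7, -3.9]
opening: 0.319
```

Request:
jog_arm([
  {"gripper": 1,"translation": [0,0,-0.015],"dr": [0,0,0]},
  {"gripper": 1,"translation": [0,0,0],"dr": [0,0,0]},
  {"gripper": 1,"translation": [0,0,0],"dr": [0,0,0]},
])

```text
clock: 5.7
eef_pos: [557.8, 39.3, 141.1]
tcp_rot: [-3.141, -0.0, 0.585]
contact_force: [-0.3, 0.8, -4.7]
opening: 0.32
```

Request:
jog_arm([
  {"gripper": 1,"translation": [0,0,-0.015],"dr": [0,0,0]},
  {"gripper": 1,"translation": [0,0,0],"dr": [0,0,0]},
  {"gripper": 1,"translation": [0,0,0],"dr": [0,0,0]},
])

```text
clock: 5.95
eef_pos: [557.7, 39.3, 139.5]
tcp_rot: [-3.141, 0.0, 0.585]
contact_force: [-0.7, 2.1, -4.0]
opening: 0.318
```

Request:
jog_arm([
  {"gripper": 1,"translation": [0,0.005,-0.01],"dr": [0,0,0]},
  {"gripper": 1,"translation": [0,0,0],"dr": [0,0,0]},
  {"gripper": 1,"translation": [0,0,0],"dr": [0,0,0]},
])

```text
clock: 6.2
eef_pos: [557.8, 39.7, 138.5]
tcp_rot: [-3.142, 0.0, 0.585]
contact_force: [-0.9, 1.8, -4.6]
opening: 0.318
```

Request:
jog_arm([
  {"gripper": 1,"translation": [0,0.005,-0.01],"dr": [0,0,0]},
  {"gripper": 1,"translation": [0,0,0],"dr": [0,0,0]},
  {"gripper": 1,"translation": [0,0,0],"dr": [0,0,0]},
])

```text
clock: 6.45
eef_pos: [557.8, 40.2, 137.5]
tcp_rot: [3.142, 0.0, 0.585]
contact_force: [-1.1, 1.9, -4.2]
opening: 0.319
```

Request:
jog_arm([
  {"gripper": 1,"translation": [0,0,-0.01],"dr": [0,0,0]},
  {"gripper": 1,"translation": [0,0,0],"dr": [0,0,0]},
  {"gripper": 1,"translation": [0,0,0],"dr": [0,0,0]},
])

```text
clock: 6.7
eef_pos: [557.8, 40.2, 136.5]
tcp_rot: [3.142, 0.0, 0.585]
contact_force: [-0.4, 1.0, -3.8]
opening: 0.313
```

Request:
jog_arm([
  {"gripper": 1,"translation": [0,0.003,-0.01],"dr": [0,0,0]},
  {"gripper": 1,"translation": [0,0,0],"dr": [0,0,0]},
  {"gripper": 1,"translation": [0,0,0],"dr": [0,0,0]},
])

```text
clock: 6.95
eef_pos: [558.0, 40.4, 136.0]
tcp_rot: [3.141, -0.0, 0.586]
contact_force: [-1.8, -0.1, 3.4]
opening: 0.321
```

Request:
jog_arm([
  {"gripper": 1,"translation": [0,0,-0.01],"dr": [0,0,0]},
  {"gripper": 1,"translation": [0,0,0],"dr": [0,0,0]},
  {"gripper": 1,"translation": [0,0,0],"dr": [0,0,0]},
])

```text
clock: 7.2
eef_pos: [558.2, 40.4, 135.5]
tcp_rot: [3.141, -0.001, 0.585]
contact_force: [-4.0, -0.9, 9.6]
opening: 0.316
```

Request:
jog_arm([
  {"gripper": 1,"translation": [-0.004,-0.001,0.004],"dr": [0,0,-0.02]},
  {"gripper": 1,"translation": [0,0,0],"dr": [0,0,-0.03]},
  {"gripper": 1,"translation": [0,0,0],"dr": [0,0,-0.03]},
  {"gripper": 1,"translation": [0,0,0],"dr": [0,0,-0.03]},
  {"gripper": 1,"translation": [0,0,0],"dr": [0,0,0]},
])

```text
clock: 7.62
eef_pos: [557.8, 40.5, 135.1]
tcp_rot: [3.141, -0.001, 0.41]
contact_force: [1.4, 1.1, -2.4]
opening: 0.319
```

```bash
python3 - <<'E'
from rig import r
x=r.sense();print(x["eef_pos"],x["contact_force"],x["wrist_torque"],x["tcp_rot"])
E
```

```text
[557.80601378  40.53361659 135.06727729] [ 1.41852256  1.10142178 -2.41216138] [ 0.16701795 -0.12821666  0.00730536] [ 3.14138458e+00 -9.79945763e-04  4.10489646e-01]
```

Request:
jog_arm([
  {"gripper": 1,"translation": [0,0,-0.006],"dr": [0,0,0]},
  {"gripper": 1,"translation": [0,0,0],"dr": [0,0,0]},
  {"gripper": 1,"translation": [0,0,0],"dr": [0,0,0]},
])

```text
clock: 7.87
eef_pos: [557.7, 40.4, 134.3]
tcp_rot: [3.141, -0.001, 0.414]
contact_force: [2.0, 1.5, -3.7]
opening: 0.318
```

Request:
jog_arm([
  {"gripper": 1,"translation": [0,0,-0.01],"dr": [0,0,-0.02]},
  {"gripper": 1,"translation": [0,0,0],"dr": [0,0,0]},
  {"gripper": 1,"translation": [0,0,-0.01],"dr": [0,0,0]},
  {"gripper": 1,"translation": [0,0,0],"dr": [0,0,0]},
  {"gripper": 1,"translation": [0,0,0],"dr": [0,0,0]},
])

```text
clock: 8.28
eef_pos: [557.6, 40.4, 132.3]
tcp_rot: [3.141, -0.0, 0.382]
contact_force: [1.7, 1.1, -4.3]
opening: 0.316
```

```bash
python3 - <<'E'
from rig import r
x=r.sense();print(x["eef_pos"],x["contact_force"],x["wrist_torque"],x["tcp_rot"])
E
```

```text
[557.61920285  40.4219741  132.31526376] [ 1.66004939  1.13478128 -4.31469093] [ 0.20996832 -0.51924305 -0.02469839] [ 3.14148649e+00 -3.78793512e-04  3.81949819e-01]
```

Request:
jog_arm([
  {"gripper": 1,"translation": [0.002,0.001,-0.02],"dr": [0,0,-0.01]},
  {"gripper": 1,"translation": [0,0,0],"dr": [0,0,0]},
  {"gripper": 1,"translation": [0,0,-0.02],"dr": [0,0,0]},
  {"gripper": 1,"translation": [0,0,0],"dr": [0,0,0]},
  {"gripper": 1,"translation": [0,0,0],"dr": [0,0,0]},
])

```text
clock: 8.7
eef_pos: [557.7, 40.5, 128.2]
tcp_rot: [3.142, -0.0, 0.366]
contact_force: [2.5, 1.2, -5.3]
opening: 0.321
```

```bash
python3 - <<'E'
from rig import r
x=r.sense();print(x["eef_pos"],x["contact_force"],x["wrist_torque"],x["tcp_rot"])
E
```

```text
[557.67795779  40.52040563 128.20103031] [ 2.50552081  1.17794141 -5.2923486 ] [ 0.21601949 -0.60615016 -0.03660283] [ 3.14156071e+00 -1.03371833e-04  3.65601970e-01]
```

Dropping freely; now into the jaw zone.

Request:
jog_arm([
  {"gripper": 1,"translation": [0.004,0.002,-0.02],"dr": [0,0,0]},
  {"gripper": 1,"translation": [0,0,-0.01],"dr": [0,0,0]},
  {"gripper": 1,"translation": [0,0,0],"dr": [0,0,0]},
  {"gripper": 1,"translation": [0,0,0],"dr": [0,0,0]},
])

```text
clock: 9.03
eef_pos: [557.9, 40.7, 125.3]
tcp_rot: [3.142, 0.0, 0.366]
contact_force: [1.9, -0.1, -2.7]
opening: 0.321
```

Request:
jog_arm([
  {"gripper": 1,"translation": [0,0,-0.01],"dr": [0,0,0]},
  {"gripper": 1,"translation": [0,0,-0.005],"dr": [0,0,0]},
  {"gripper": 1,"translation": [0,0,0],"dr": [0,0,0]},
  {"gripper": 1,"translation": [0,0,0],"dr": [0,0,0]},
])

```text
clock: 9.37
eef_pos: [558.0, 40.7, 124.1]
tcp_rot: [3.142, -0.0, 0.366]
contact_force: [-0.4, 0.1, 4.0]
opening: 0.317
```

Request:
jog_arm([
  {"gripper": 1,"translation": [0,0,-0.01],"dr": [0,0,0]},
  {"gripper": 1,"translation": [0,0,0],"dr": [0,0,0]},
  {"gripper": 1,"translation": [0,0,0],"dr": [0,0,0]},
])

```text
clock: 9.62
eef_pos: [558.1, 40.7, 123.0]
tcp_rot: [3.142, -0.0, 0.366]
contact_force: [-1.2, -0.3, 4.4]
opening: 0.319
```

Request:
jog_arm([
  {"gripper": 1,"translation": [0,0,-0.01],"dr": [0,0,0]},
  {"gripper": 1,"translation": [0,0,-0.005],"dr": [0,0,0]},
  {"gripper": 1,"translation": [0,0,0],"dr": [0,0,0]},
  {"gripper": 1,"translation": [0,0,0],"dr": [0,0,0]},
])

```text
clock: 9.95
eef_pos: [558.1, 40.7, 121.6]
tcp_rot: [3.141, -0.0, 0.366]
contact_force: [0.5, 0.1, 5.7]
opening: 0.318
```

Request:
jog_arm([
  {"gripper": 1,"translation": [0,0,-0.01],"dr": [0,0,0]},
  {"gripper": 1,"translation": [0,0,0],"dr": [0,0,0]},
  {"gripper": 1,"translation": [0,0,0],"dr": [0,0,0]},
])

```text
clock: 10.2
eef_pos: [558.1, 40.7, 120.7]
tcp_rot: [3.141, -0.0, 0.365]
contact_force: [-0.9, -1.0, 6.0]
opening: 0.321
```

Request:
jog_arm([
  {"gripper": 1,"translation": [0,0,-0.007],"dr": [0,0,0]},
  {"gripper": 1,"translation": [0,0,0],"dr": [0,0,0]},
  {"gripper": 1,"translation": [0,0,0],"dr": [0,0,0]},
])

```text
clock: 10.45
eef_pos: [558.2, 40.7, 120.4]
tcp_rot: [3.141, -0.0, 0.365]
contact_force: [-1.7, -0.6, 12.0]
opening: 0.318
```

Request:
jog_arm([
  {"gripper": 1,"translation": [0,0,-0.008],"dr": [0,0,0]},
  {"gripper": 1,"translation": [0,0,0],"dr": [0,0,0]},
  {"gripper": 1,"translation": [0,0,0],"dr": [0,0,0]},
])

```text
clock: 10.7
eef_pos: [558.3, 40.7, 120.3]
tcp_rot: [3.141, -0.001, 0.365]
contact_force: [-5.5, -1.1, 19.3]
opening: 0.323
```

Request:
jog_arm([
  {"gripper": 1,"translation": [0,0,-0.007],"dr": [0,0,0]},
  {"gripper": 1,"translation": [0,0,0],"dr": [0,0,0]},
  {"gripper": 1,"translation": [0,0,0],"dr": [0,0,0]},
  {"gripper": 1,"translation": [0,0,0],"dr": [0,0,0]},
])

```text
clock: 11.03
eef_pos: [558.3, 40.7, 120.2]
tcp_rot: [3.141, -0.001, 0.366]
contact_force: [-7.6, -0.2, 25.5]
opening: 0.316
```

Request:
jog_arm([
  {"gripper": 1,"translation": [0,0,-0.005],"dr": [0,0,0]},
  {"gripper": 1,"translation": [0,0,0],"dr": [0,0,0]},
  {"gripper": 1,"translation": [0,0,0],"dr": [0,0,0]},
  {"gripper": 1,"translation": [0,0,0],"dr": [0,0,0]},
])

```text
clock: 11.37
eef_pos: [558.4, 40.7, 120.1]
tcp_rot: [3.141, -0.001, 0.365]
contact_force: [-9.3, -1.0, 31.9]
opening: 0.32
```

Request:
jog_arm([
  {"gripper": 1,"translation": [-0.005,0,0.01],"dr": [0,0,0]},
  {"gripper": 1,"translation": [0,0,0.01],"dr": [0,0,0]},
  {"gripper": 1,"translation": [0,0,0.003],"dr": [0,0,0]},
  {"gripper": 1,"translation": [0,0,0],"dr": [0,0,0]},
])

```text
clock: 11.7
eef_pos: [558.0, 40.7, 120.3]
tcp_rot: [3.141, -0.001, 0.366]
contact_force: [-0.0, -0.2, 7.5]
opening: 0.319
```

Pressed home: pushed to about 36 N with no further travel at TCP z = 120.2. Now release and rise.

Request:
jog_arm([
  {"gripper": 0.2,"translation": [0,0,0],"dr": [0,0,0]},
  {"gripper": -0.5,"translation": [0,0,0],"dr": [0,0,0]},
  {"gripper": -1,"translation": [0,0,0],"dr": [0,0,0]},
  {"gripper": -1,"translation": [0,0,0],"dr": [0,0,0]},
  {"gripper": -1,"translation": [0,0,0],"dr": [0,0,0]},
  {"gripper": -1,"translation": [0,0,0.1],"dr": [0,0,0]},
  {"gripper": -1,"translation": [0,0,0.2],"dr": [0,0,0]},
  {"gripper": -1,"translation": [0,0,0.25],"dr": [0,0,0]},
  {"gripper": -1,"translation": [0,0,0.25],"dr": [0,0,0]},
  {"gripper": -1,"translation": [0,0,0.15],"dr": [0,0,0]},
  {"gripper": -1,"translation": [0,0,0],"dr": [0,0,0]},
])

```text
clock: 12.62
eef_pos: [559.5, 40.9, 219.3]
tcp_rot: [3.14, -0.006, 0.365]
contact_force: [1.6, 1.0, -0.2]
opening: 1.002
```

```bash
python3 - <<'E'
from h import *
s=r.grab_frame("side");cv2.imwrite("pics/side3.png",s);x=r.sense();print(x["eef_pos"],x["contact_force"],x["tcp_rot"],x["qpos"])
# expected head-top & collar projections at home
for z in (129,89,83): print(z,proj("side",[[557.8,40.2,z]]))
cv2.imwrite("pics/c5.png",cv2.resize(s[150:240,260:350],None,fx=6,fy=6,interpolation=2))
E
```

```text
[558.63288501  40.79989706 217.33390133] [-0.31872175 -0.64176828  0.05144522] [ 3.14043577 -0.00381935  0.36545161] [ 7.02253019e-02  2.92641457e-01  1.81461199e+00  5.16744094e-06
  1.03034849e+00 -2.95226745e-01]
129 [[307.4859443  171.30845362]]
89 [[307.66535113 184.73404037]]
83 [[307.69184129 186.70526553]]
```

View pics/c5.png

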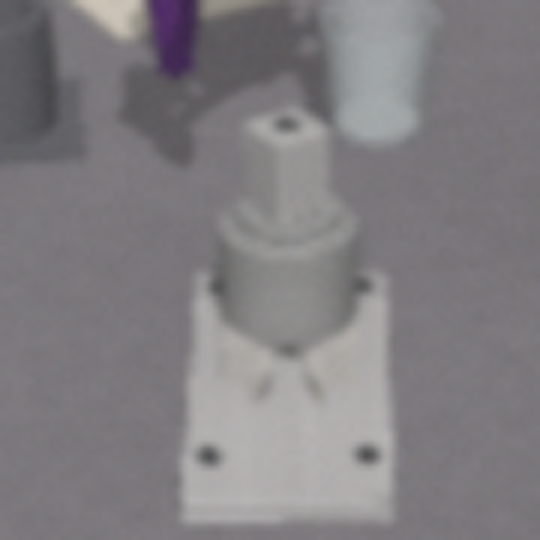

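The hub's centre hole is at side pixel (307.8,170.7), against (307.5,171.3) predicted for home, and it stands upright. Now to the wedge.

Request:
jog_arm([
  {"gripper": -1,"translation": [-0.05,-0.15,0],"dr": [0,0,-0.077]},
  {"gripper": -1,"translation": [-0.1,-0.3,0],"dr": [0,0,-0.077]},
  {"gripper": -1,"translation": [-0.1,-0.3,0],"dr": [0,0,-0.077]},
  {"gripper": -1,"translation": [-0.1,-0.3,0],"dr": [0,0,-0.077]},
  {"gripper": -1,"translation": [-0.1,-0.3,0],"dr": [0,0,-0.077]},
  {"gripper": -1,"translation": [-0.1,-0.3,0],"dr": [0,0,-0.077]},
  {"gripper": -1,"translation": [-0.1,-0.3,0],"dr": [0,0,-0.077]},
  {"gripper": -1,"translation": [-0.1,-0.3,0],"dr": [0,0,-0.077]},
  {"gripper": -1,"translation": [-0.1,-0.3,0],"dr": [0,0,-0.077]},
  {"gripper": -1,"translation": [-0.1,-0.3,0],"dr": [0,0,-0.077]},
  {"gripper": -1,"translation": [-0.1,-0.3,0],"dr": [0,0,-0.077]},
  {"gripper": -1,"translation": [-0.1,-0.3,0],"dr": [0,0,-0.077]},
])

```text
clock: 13.67
eef_pos: [441.2, -305.3, 214.1]
tcp_rot: [3.141, 0.001, -1.092]
contact_force: [0.2, -0.1, 0.1]
opening: 1.0
```

Request:
jog_arm([
  {"gripper": -1,"translation": [0,-0.113,0],"dr": [0,0,-0.078]},
  {"gripper": -1,"translation": [0,0,-0.1],"dr": [0,0,-0.078]},
  {"gripper": -1,"translation": [0,0,-0.2],"dr": [0,0,-0.078]},
  {"gripper": -1,"translation": [0,0,-0.2],"dr": [0,0,-0.078]},
  {"gripper": -1,"translation": [0,0,-0.2],"dr": [0,0,-0.078]},
  {"gripper": -1,"translation": [0,0,-0.1],"dr": [0,0,0]},
  {"gripper": -1,"translation": [0,0,0],"dr": [0,0,0]},
])

```text
clock: 14.25
eef_pos: [440.8, -314.3, 132.2]
tcp_rot: [3.137, 0.003, -1.695]
contact_force: [-0.2, -0.6, 0.0]
opening: 1.0
```

Request:
jog_arm([
  {"gripper": -1,"translation": [0,0,-0.15],"dr": [0,0,0]},
  {"gripper": -1,"translation": [0,0,-0.15],"dr": [0,0,0]},
  {"gripper": -1,"translation": [0,0,-0.1],"dr": [0,0,0]},
  {"gripper": -1,"translation": [0,0,0],"dr": [0,0,0]},
  {"gripper": -1,"translation": [0,0,0],"dr": [0,0,0]},
])

```text
clock: 14.67
eef_pos: [442.5, -315.5, 95.2]
tcp_rot: [3.141, 0.0, -1.697]
contact_force: [-0.1, 0.0, -0.4]
opening: 0.998
```

Request:
jog_arm([
  {"gripper": -1,"translation": [0.005,0,-0.15],"dr": [0,0,0]},
  {"gripper": -1,"translation": [0,0,-0.15],"dr": [0,0,0]},
  {"gripper": -1,"translation": [0,0,-0.15],"dr": [0,0,0]},
  {"gripper": -1,"translation": [0,0,-0.04],"dr": [0,0,0]},
  {"gripper": 1,"translation": [0,0,0],"dr": [0,0,0]},
  {"gripper": 1,"translation": [0,0,0],"dr": [0,0,0]},
  {"gripper": 1,"translation": [0,0,0],"dr": [0,0,0]},
  {"gripper": 1,"translation": [0,0,0],"dr": [0,0,0]},
  {"gripper": 1,"translation": [0,0,0],"dr": [0,0,0]},
  {"gripper": 1,"translation": [0,0,0],"dr": [0,0,0]},
  {"gripper": 1,"translation": [0,0,0],"dr": [0,0,0]},
  {"gripper": 1,"translation": [0,0,0],"dr": [0,0,0]},
], squeeze=40)

```text
clock: 15.67
eef_pos: [443.3, -315.8, 46.6]
tcp_rot: [-3.141, -0.0, -1.699]
contact_force: [-0.4, 0.3, 6.3]
opening: 0.18
```

Request:
jog_arm([
  {"gripper": 1,"translation": [0,0,0],"dr": [0,0,0]},
  {"gripper": 1,"translation": [0,0,0],"dr": [0,0,0]},
  {"gripper": 1,"translation": [0,0,0],"dr": [0,0,0]},
], squeeze=90)

```text
clock: 15.92
eef_pos: [443.4, -315.8, 46.7]
tcp_rot: [-3.141, -0.0, -1.698]
contact_force: [-1.1, 0.8, 6.7]
opening: 0.177
```

Request:
jog_arm([
  {"gripper": 1,"translation": [0,0,0.1],"dr": [0,0,0]},
  {"gripper": 1,"translation": [0,0,0.2],"dr": [0,0,0]},
  {"gripper": 1,"translation": [0,0,0.15],"dr": [0,0,0.05]},
  {"gripper": 1,"translation": [0.08,0.2,0],"dr": [0,0,0.07]},
  {"gripper": 1,"translation": [0.08,0.2,0],"dr": [0,0,0.075]},
  {"gripper": 1,"translation": [0.08,0.2,0],"dr": [0,0,0.075]},
  {"gripper": 1,"translation": [0.08,0.2,0],"dr": [0,0,0.075]},
  {"gripper": 1,"translation": [0.08,0.2,0],"dr": [0,0,0.075]},
  {"gripper": 1,"translation": [0.08,0.2,0],"dr": [0,0,0.075]},
  {"gripper": 1,"translation": [0.08,0.2,0],"dr": [0,0,0.075]},
  {"gripper": 1,"translation": [0.08,0.2,0],"dr": [0,0,0.075]},
  {"gripper": 1,"translation": [0.06,0.15,0],"dr": [0,0,0.075]},
])

```text
clock: 16.92
eef_pos: [513.2, -139.1, 91.4]
tcp_rot: [-3.142, 0.0, -0.561]
contact_force: [0.0, -1.0, -2.1]
opening: 0.177
```

Request:
jog_arm([
  {"gripper": 1,"translation": [0,0,0],"dr": [0,0,0.075]},
  {"gripper": 1,"translation": [0,0,0],"dr": [0,0,0.075]},
  {"gripper": 1,"translation": [0,0,0],"dr": [0,0,0.057]},
  {"gripper": 1,"translation": [0,0,0],"dr": [0,0,0]},
  {"gripper": 1,"translation": [0,0,0],"dr": [0,0,0]},
])

```text
clock: 17.33
eef_pos: [512.9, -140.5, 91.2]
tcp_rot: [3.142, 0.0, -0.245]
contact_force: [0.1, 0.1, -2.2]
opening: 0.17
```

Request:
jog_arm([
  {"gripper": 1,"translation": [0.007,0.0,-0.15],"dr": [0,0,0.002]},
  {"gripper": 1,"translation": [0,0,-0.1],"dr": [0,0,0]},
  {"gripper": 1,"translation": [0,0,-0.04],"dr": [0,0,0]},
  {"gripper": 1,"translation": [0,0,0],"dr": [0,0,0]},
  {"gripper": 1,"translation": [0,0,0],"dr": [0,0,0]},
])

```text
clock: 17.75
eef_pos: [513.4, -140.6, 61.8]
tcp_rot: [-3.142, 0.001, -0.24]
contact_force: [0.7, 0.3, -2.8]
opening: 0.172
```

```bash
python3 - <<'E'
from h import *
t=r.grab_frame("top");s=r.grab_frame("side");cv2.imwrite("pics/side4.png",s);cv2.imwrite("pics/top4.png",t)
x=r.sense();print(x["eef_pos"],x["contact_force"],x["tcp_rot"])
d=cv2.resize(s[180:250,265:365],None,fx=8,fy=8,interpolation=2)
cv2.imwrite("pics/c6.png",d)
e=np.array([x["eef_pos"][0],x["eef_pos"][1]]);y=x["tcp_rot"][2]+np.pi/2;tip=e+130*np.array([np.cos(y),np.sin(y)])
print(tip,proj("side",[[*tip,15]]),(proj("side",[[*tip,15]])-[265,180])*8,(proj("side",[[*(np.array([558,40.2])-30*np.array([.24,.971])),12]])-[265,180])*8)
E
```

```text
[ 513.9274318  -140.67369154   62.3056859 ] [-0.00459147 -0.24424246 -2.443202  ] [ 3.14158990e+00 -3.28908695e-04 -2.39831400e-01]
[544.80748298 -14.39454663] [[307.94866859 219.82800791]] [[343.58934873 318.62406328]] [[343.6321316  282.13698617]]
```

View pics/c6.png

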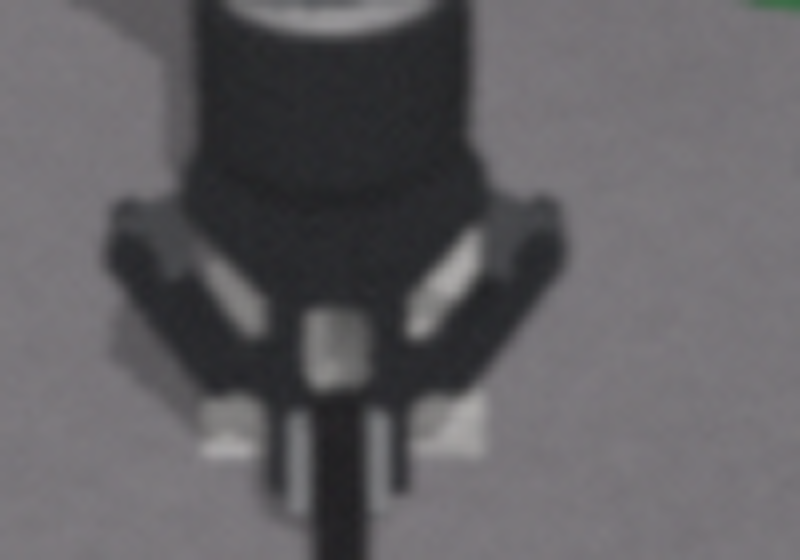

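Request:
jog_arm([
  {"gripper": 1,"translation": [-0.005,0.001,-0.02],"dr": [0,0,0]},
  {"gripper": 1,"translation": [0,0,-0.006],"dr": [0,0,0]},
  {"gripper": 1,"translation": [0.012,0.0485,0],"dr": [0,0,0]},
  {"gripper": 1,"translation": [0.012,0.0485,0],"dr": [0,0,0]},
  {"gripper": 1,"translation": [0.012,0.0485,0],"dr": [0,0,0]},
  {"gripper": 1,"translation": [0.012,0.0485,0],"dr": [0,0,0]},
  {"gripper": 1,"translation": [0.012,0.0485,0],"dr": [0,0,0]},
  {"gripper": 1,"translation": [0,0,0],"dr": [0,0,0]},
])

```text
clock: 18.52
eef_pos: [519.5, -115.2, 59.4]
tcp_rot: [-3.141, -0.0, -0.238]
contact_force: [-0.1, 0.7, -2.4]
opening: 0.173
```

Request:
jog_arm([
  {"gripper": 1,"translation": [0.012,0.0485,0],"dr": [0,0,0]},
  {"gripper": 1,"translation": [0.012,0.0485,0],"dr": [0,0,0]},
  {"gripper": 1,"translation": [0.012,0.0485,0],"dr": [0,0,0]},
  {"gripper": 1,"translation": [0,0,0],"dr": [0,0,0]},
])

```text
clock: 18.85
eef_pos: [523.0, -100.9, 59.4]
tcp_rot: [-3.141, -0.0, -0.239]
contact_force: [-0.7, 0.1, -2.7]
opening: 0.173
```

Request:
jog_arm([
  {"gripper": 1,"translation": [0.012,0.0485,0],"dr": [0,0,0]},
  {"gripper": 1,"translation": [0.012,0.0485,0],"dr": [0,0,0]},
  {"gripper": 1,"translation": [0.012,0.0485,0],"dr": [0,0,0]},
  {"gripper": 1,"translation": [0,0,-0.005],"dr": [0,0,0]},
  {"gripper": 1,"translation": [0,0,0],"dr": [0,0,0]},
])

```text
clock: 19.27
eef_pos: [526.5, -86.8, 58.8]
tcp_rot: [-3.142, -0.0, -0.239]
contact_force: [-0.0, 0.3, -2.8]
opening: 0.176
```

Request:
jog_arm([
  {"gripper": 1,"translation": [0.007,0.029,0],"dr": [0,0,0]},
  {"gripper": 1,"translation": [0.007,0.029,0],"dr": [0,0,0]},
  {"gripper": 1,"translation": [0,0,0],"dr": [0,0,0]},
])

```text
clock: 19.52
eef_pos: [527.9, -81.0, 58.9]
tcp_rot: [-3.141, -0.0, -0.239]
contact_force: [0.6, 0.1, -1.5]
opening: 0.176
```

Request:
jog_arm([
  {"gripper": 1,"translation": [0.007,0.029,0],"dr": [0,0,0]},
  {"gripper": 1,"translation": [0.007,0.029,0],"dr": [0,0,0]},
  {"gripper": 1,"translation": [0,0,0],"dr": [0,0,0]},
])

```text
clock: 19.77
eef_pos: [529.3, -75.5, 59.0]
tcp_rot: [3.141, -0.0, -0.239]
contact_force: [-0.6, -2.4, -1.4]
opening: 0.17
```

Request:
jog_arm([
  {"gripper": 1,"translation": [0.005,0.0195,0],"dr": [0,0,0]},
  {"gripper": 1,"translation": [0.005,0.0195,0],"dr": [0,0,0]},
  {"gripper": 1,"translation": [0,0,0],"dr": [0,0,0]},
])

```text
clock: 20.02
eef_pos: [530.0, -72.2, 59.0]
tcp_rot: [3.14, 0.0, -0.239]
contact_force: [-2.3, -6.7, 0.5]
opening: 0.178
```

Request:
jog_arm([
  {"gripper": 1,"translation": [0.005,0.0195,0],"dr": [0,0,0]},
  {"gripper": 1,"translation": [0.005,0.0195,0],"dr": [0,0,0]},
  {"gripper": 1,"translation": [0,0,0],"dr": [0,0,0]},
])

```text
clock: 20.27
eef_pos: [530.9, -68.6, 59.0]
tcp_rot: [3.14, 0.0, -0.238]
contact_force: [-2.3, -9.5, 0.4]
opening: 0.173
```

Request:
jog_arm([
  {"gripper": 1,"translation": [0.005,0.0195,0],"dr": [0,0,0]},
  {"gripper": 1,"translation": [0.005,0.0195,0],"dr": [0,0,0]},
  {"gripper": 1,"translation": [0,0,0],"dr": [0,0,0]},
])

```text
clock: 20.52
eef_pos: [531.9, -65.0, 59.0]
tcp_rot: [3.14, 0.0, -0.238]
contact_force: [-2.7, -10.1, 1.9]
opening: 0.17
```

Request:
jog_arm([
  {"gripper": 1,"translation": [0.005,0.0195,0],"dr": [0,0,0]},
  {"gripper": 1,"translation": [0.005,0.0195,0],"dr": [0,0,0]},
  {"gripper": 1,"translation": [0.005,0.0195,0],"dr": [0,0,0]},
  {"gripper": 1,"translation": [0.005,0.0195,0],"dr": [0,0,0]},
  {"gripper": 1,"translation": [0,0,0],"dr": [0,0,0]},
])

```text
clock: 20.93
eef_pos: [533.8, -57.5, 59.0]
tcp_rot: [3.139, 0.0, -0.239]
contact_force: [-2.0, -10.4, 0.8]
opening: 0.176
```

Request:
jog_arm([
  {"gripper": 1,"translation": [0.005,0.0195,0],"dr": [0,0,0]},
  {"gripper": 1,"translation": [0.005,0.0195,0],"dr": [0,0,0]},
  {"gripper": 1,"translation": [0.005,0.0195,0],"dr": [0,0,0]},
  {"gripper": 1,"translation": [0.005,0.0195,0],"dr": [0,0,0]},
  {"gripper": 1,"translation": [0,0,0],"dr": [0,0,0]},
])

```text
clock: 21.35
eef_pos: [535.7, -49.8, 59.0]
tcp_rot: [3.139, 0.0, -0.239]
contact_force: [-3.6, -10.2, 0.7]
opening: 0.172
```

Request:
jog_arm([
  {"gripper": 1,"translation": [0.005,0.0195,0],"dr": [0,0,0]},
  {"gripper": 1,"translation": [0.005,0.0195,0],"dr": [0,0,0]},
  {"gripper": 1,"translation": [0.005,0.0195,0],"dr": [0,0,0]},
  {"gripper": 1,"translation": [0.005,0.0195,0],"dr": [0,0,0]},
  {"gripper": 1,"translation": [0,0,0],"dr": [0,0,0]},
])

```text
clock: 21.77
eef_pos: [537.5, -42.1, 58.9]
tcp_rot: [3.139, 0.001, -0.239]
contact_force: [-3.3, -11.8, -0.2]
opening: 0.171
```

Request:
jog_arm([
  {"gripper": 1,"translation": [0.005,0.0195,0],"dr": [0,0,0]},
  {"gripper": 1,"translation": [0.005,0.0195,0],"dr": [0,0,0]},
  {"gripper": 1,"translation": [0.005,0.0195,0],"dr": [0,0,0]},
  {"gripper": 1,"translation": [0,0,0],"dr": [0,0,0]},
])

```text
clock: 22.1
eef_pos: [539.4, -35.0, 58.8]
tcp_rot: [3.141, 0.0, -0.24]
contact_force: [-0.7, -3.0, -1.6]
opening: 0.179
```

Request:
jog_arm([
  {"gripper": 1,"translation": [0.005,0.0195,0],"dr": [0,0,0]},
  {"gripper": 1,"translation": [0.004,0.016,0],"dr": [0,0,0]},
  {"gripper": 1,"translation": [0,0,0],"dr": [0,0,0]},
  {"gripper": 1,"translation": [0,0,0],"dr": [0,0,0]},
])

```text
clock: 22.43
eef_pos: [540.6, -30.8, 58.8]
tcp_rot: [-3.142, 0.0, -0.239]
contact_force: [-0.1, -2.8, -1.7]
opening: 0.174
```

Request:
jog_arm([
  {"gripper": 0.4,"translation": [0,0,0],"dr": [0,0,0]},
  {"gripper": 0.2,"translation": [0,0,0],"dr": [0,0,0]},
  {"gripper": 0,"translation": [0,0,0],"dr": [0,0,0]},
  {"gripper": 0,"translation": [0,0,0],"dr": [0,0,0]},
  {"gripper": 0,"translation": [0,0,0],"dr": [0,0,0]},
  {"gripper": 0,"translation": [0,0,0.05],"dr": [0,0,0]},
  {"gripper": 0,"translation": [0,0,0.15],"dr": [0,0,0]},
  {"gripper": 0,"translation": [0,0,0.25],"dr": [0,0,0]},
  {"gripper": 0,"translation": [0,0,0.25],"dr": [0,0,0]},
  {"gripper": 0,"translation": [0,0,0.25],"dr": [0,0,0]},
  {"gripper": 0,"translation": [0,0,0.25],"dr": [0,0,0]},
  {"gripper": 0,"translation": [0,0,0.25],"dr": [0,0,0]},
])

```text
clock: 23.43
eef_pos: [540.4, -31.0, 205.6]
tcp_rot: [-3.141, -0.0, -0.239]
contact_force: [1.0, 1.3, 0.1]
opening: 0.503
```

Request:
jog_arm([
  {"gripper": 0,"translation": [-0.2,-0.2,0.1],"dr": [0,0,0]},
  {"gripper": 0,"translation": [-0.3,-0.3,0.1],"dr": [0,0,0]},
  {"gripper": 0,"translation": [-0.3,-0.25,0.1],"dr": [0,0,0]},
  {"gripper": 0,"translation": [-0.3,-0.25,0],"dr": [0,0,0]},
  {"gripper": 0,"translation": [-0.2,-0.2,0],"dr": [0,0,0]},
  {"gripper": 0,"translation": [0,0,0],"dr": [0,0,0]},
  {"gripper": 0,"translation": [0,0,0],"dr": [0,0,0]},
])

```text
clock: 24.02
eef_pos: [411.2, -150.5, 234.1]
tcp_rot: [3.142, -0.001, -0.242]
contact_force: [1.1, -0.3, 0.1]
opening: 0.499
```

```bash
python3 - <<'E'
from h import *
t=r.grab_frame("top");s=r.grab_frame("side")
x=r.sense();print(x["eef_pos"],x["contact_force"])
for z in (90.6+46,129): print(z,proj("side",[[558,40.4,z]]))
A=cv2.resize(s[145:245,255:355],None,fx=4,fy=4,interpolation=2);B=cv2.resize(t[160:260,240:340],None,fx=4,fy=4,interpolation=2)
cv2.imwrite("pics/c7.png",np.hstack([A,B]));cv2.imwrite("pics/top7.png",t)
E
```

```text
[ 412.50807733 -149.62944926  233.86423996] [-0.08752821  0.43604678  0.77210624]
136.6 [[307.50889408 168.6575412 ]]
129 [[307.54332276 171.26491531]]
```

View pics/c7.png

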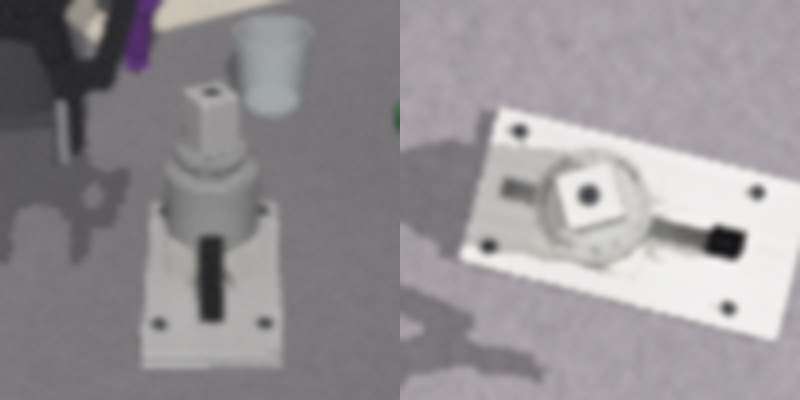

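The side crop shows the hub's centre hole at (307.8,168.2), against 168.7 predicted for full lift (171.3 for home). The hub is upright. The top crop shows the blade right through the slot, lying flat, and the gripper clear.

```bash
python3 -c "
from rig import r
r.sign_off();print(r.sense()['clock'])"
```

```text
the job is handed in; nothing more can be done
the job is handed in; nothing more can be done
```

I bedded the hub, then raised it with the wedge alone and handed the job in at about 24 s of the 72 s allowed. No verdict was reported.

- **Bedding the hub:** I turned it under a push of up to about 14 N. The tang dropped in about 0.65 rad off the spindle's x axis. It bottomed about 16 mm lower, and I pressed to about 36 N with no further travel before letting go. The camera height after release matched home.
- **Driving the wedge:** It took 10–12 N, dropping to about 3 N once the hub was on the flat of the blade. The handle ended about 73 mm from the axis.
- **Last checks:** The hub was upright, with its top within half a pixel (about 1.5 mm) of the full-lift height. The wedge lay flat and the gripper was clear. No check failed.
- **Not checked:** I did not measure the bystanders again. The cup looked in place in the last crop, but the canister and the green cap were not looked at closely.
- **Small disagreement:** The camera's spindle centre was about 1–2 mm off the centre felt in the bore. I used the felt one.

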